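# Feed a plywood blank from the stack magazine to the dowelling jig

## Task

Pull the bottom plywood blank out of the stack magazine by its projecting end, leaving the rest of the stack in the magazine. Set it down, without dropping it, flat and roughly centred on the bed of the dowelling jig, lengthwise, with its end butted square against the upright drill block, and let go. Leave the other things on the bench where they are.

Things in the scene. Friction and masses are not known exactly. Their poses are not given: they have to be found in the camera images.
- blank_bottom: the lowest of four identical plywood blanks in the magazine, 130 x 50 x 12 mm, 40 to 75 g; origin at the centre of its underside, x along its length (parallel to the magazine's x at the start), z up. It lies on the magazine's bed and is pushed forward, so that its -x end projects 41 to 50 mm out of the mouth, free underneath; the other three lie on its rear part. To be gripped by the 50 mm width of the projecting end.
- blank_2: second blank from below, same size and origin; lies squarely in the magazine on the bottom blank and drops 12 mm when that is gone
- blank_3: third blank, same size and origin, on blank_2
- blank_4: top blank, same size and origin, on blank_3; its top is 78 mm above the table at the start
- magazine: stack magazine, fixed to the table: a wooden plinth 143 (x) x 80 (y) x 30 mm whose top is the bed, with four aluminium corner angles up to 86 mm above the table that hold the stack with 1.5 to 2 mm play; open on top. Origin at the centre of the plinth's underside; its mouth faces its own -x: there the two front angles end 17 mm above the bed, so that only the bottom blank slides out, in the -x direction. It can stand on the left or right of the table.
- mouth (a point): middle of the mouth: on the magazine's front face (71.5 mm in -x from its origin), 36 mm above the table, the mid-thickness of the bottom blank
- jig: dowelling jig, fixed to the table: a flat aluminium bed 190 (x) x 110 (y) x 25 mm, origin at the centre of its underside, with an upright dark steel drill block (24 mm thick, 110 mm wide, 50 mm above the bed) across its +x end. The other three sides are open. It stands on the other side of the table from the magazine.
- stop (a point): on the jig: middle of the foot of the drill block's working face (which faces the jig's -x), at the bed's surface, 25 mm above the table, 71 mm in +x from the jig's origin. A butted blank has its origin 65 mm from it, in the jig's -x.
- jar: screw jar, 48 mm across, 62 mm tall, standing between magazine and jig; origin at its foot; not to be disturbed
- pencil: flat carpenter's pencil with a dark end, 120 x 13 x 8 mm, lying on the table between magazine and jig, nearer the robot; origin at its underside's centre, x along it; not to be disturbed
- glue: white glue bottle, 60 mm across, about 170 mm tall, behind; origin at its foot; not to be disturbed
- hammer: hammer lying at the left of the table; not to be disturbed
- offcut: wooden offcut 110 x 70 x 30 mm, at the right; not to be disturbed
- square: try square lying at the left, nearer the robot than the hammer; not to be disturbed
Things that resemble listed ones, but are neither listed nor needed, are in the scene too. Leave any blue or yellow look-alike of the blank_4 alone. What is shaped like the blank_bottom but pink is not meant.

How it is judged:
On the way, in this order (a step that is already met when the one before it is completed fails the run):
1. the bottom blank has been drawn out through the mouth, low and straight, the rest still in the magazine (x of blank_bottom in the frame of magazine between -0.2 and -0.125 m and y of blank_bottom in the frame of magazine between -0.03 and 0.03 m and z of blank_bottom in the frame of magazine between 0.015 and 0.06 m and horizontal distance between each of blank_2, blank_3, blank_4 and magazine below 0.015 m and z of each of blank_2, blank_3, blank_4 in the frame of magazine below 0.072 m).
2. the blank touches the jig while the fingers still hold it (set down, not dropped) (contact force between the fingers and blank_bottom above 0.5 N and contact force between blank_bottom and jig above 0.1 N).
At the end, for the whole second after the job is handed in: The bottom blank lies released and at rest on the jig's bed: flat within 3 mm (either face up), square within 0.06 rad, end within 4 mm of the drill block, centre within 22 mm of the bed's centre line; the other three are in the magazine, within 15 mm of its axis and not above the start by 6 mm (x of blank_bottom in the frame of stop between -0.069 and -0.062 m and y of blank_bottom in the frame of stop between -0.022 and 0.022 m and (z of blank_bottom in the frame of jig between 0.022 and 0.028 m or z of blank_bottom in the frame of jig between 0.034 and 0.04 m) and angle between blank_bottom's own x axis and vertical between 1.52 and 1.62 rad and angle between the x axis of blank_bottom and the x axis of jig, either way round below 0.06 rad and linear speed of blank_bottom below 0.01 m/s and horizontal distance between each of blank_2, blank_3, blank_4 and magazine below 0.015 m and z of each of blank_2, blank_3, blank_4 in the frame of magazine below 0.072 m); the robot touches nothing.
It fails at once if one of the other three blanks is lifted by more than 14 mm or taken out of the magazine (z of blank_2 in the frame of magazine above 0.056 m or horizontal distance between any of blank_2, blank_3, blank_4 and magazine above 0.03 m or z of blank_3 in the frame of magazine above 0.068 m or z of blank_4 in the frame of magazine above 0.08 m).
It fails at once if a bystander is moved by more than 30 mm (distance of any of jar, pencil, glue, hammer, offcut, square from where it was at the start of the episode above 0.03 m).
It also fails if it takes over 48 s, if anything falls off the work surface, if the arm or the gripper's body presses on something with over 40 N, if the wrist force passes 120 N, or if a joint passes its speed limit or range.

## Robot

A 6-joint arm with a two-finger parallel gripper is mounted at the origin on the work surface. World frame = base frame: x ahead of the robot, y to its left, z up, the work surface at z = 0. Lengths are in m, angles in rad, forces in N, time in s.
With the tool pointing down it reaches from about 0.275 to 0.85 m from the base axis. Payload 5.2 kg.
Tool frame: the origin (TCP) lies between the finger pads; the fingertips stand 8 mm ahead of it and the grasp point (between the pads) lies 11 mm behind it (bot.nose_length is the distance from the TCP to the fingertips, in m); z points along the fingers, y is the direction in which the jaws open and shut (so a half turn about z gives the same grasp; the last joint's range is limited). The gripper opens to 85 mm and grips with 20 to 120 N. Pads are 22 mm wide; open, the fingers measure 114 mm over their backs; the gripper's body (76 mm by 85 mm) begins 54 mm behind the grasp point. The pads swing forward as they close: fully open they stand 13 mm farther back than shut.
Start: joints at [-1.334, 0.259, 1.535, -0, 1.348, -0.203], TCP at [0.234, -0.498, 0.239] pointing down, gripper open.
Joint ranges: [-3.14, 3.14], [-0.91, 2.08], [0.19, 2.58], [-1.22, 4.36], [0.22, 2.71], [-3.12, 3.12]. Speed limits (rad/s): [2.57, 2.57, 3.14, 3.14, 3.14, 3.14].

## Interface

Orientations are given as [roll, pitch, yaw] about the fixed x, y, z axes, in that order (R = Rz(yaw) Ry(pitch) Rx(roll)).
In Python, from station import status, eyes, sign_off, bot gives the robot as it stands.
- The arm moves only by the tool step_arm, never from a script. Its argument "moves" is a list of rows, each a list of 7 numbers: the opening, from 0 (shut) to 1 (fully open), then the shift along the world's x, y, z in m, then the turn, a rotation vector about the world's x, y, z in rad. In form: [[claw, tx, ty, tz, ax, ay, az], ...]. A call has 1 to 20 rows; each row shifts and turns the commanded pose from where the row before left it; what a row does not reach is not made up. A row lasts 1/12 s, in which the tool goes at most 41.7 mm and 7.16 degrees, less where a joint would pass 70% of its speed; a pose out of reach is approached as far as the arm can. A call is refused whole if a number of a shift passes 0.0417 or a number of a turn 0.125, either way. A call with a gripper value outside its range is refused whole. The fingers move at their own pace and stop on an object; "squeeze" is the grip in N (left out, the last holds). Time passes only in rows, so rows that do not move let the fingers close. It gives the time, the measured TCP pose, the force and the opening at its end, in the units of the state.
- status.read_state(): the state, without advancing time (a new reading comes with each control period).
- eyes.get_image(name): name is "side" or "top" or "wrist"; returns the picture (400x640x3 uint8, blue, green, red); there is no depth.
- eyes.camera_params(name): a dict with "fx", "fy", "cx", "cy" (pixels), "T" (4x4, takes a point from camera to world coordinates); the wrist camera has in their place "mount" (4x4, takes a point from camera to tool coordinates, whose origin is the TCP and whose axes are the flange's). Camera axes: x right, y up, looking along -z (the intrinsics and any distortion apply to the point x, -y, -z); pixel columns grow to the right and rows downward; lengths in m; the calibration is good to about 2 mm. A picture is of the moment at which its call begins: read the wrist's pose just before it. camera_params takes no time and is no camera call.
- sign_off(): hands the job in, once; it reports no verdict.
The state is a dict: "time_s": time; "joint_positions": joint angles; "qvel": joint speeds; "joint_efforts": joint torques, N m; "ee_pos": TCP position; "tool_rot": TCP orientation; "wrist_force": force on the tool from outside, world axes, zero at the start; "moment": the same for the moment, N m; "gripper_width": finger opening in m.
Only numpy, scipy, OpenCV 4.12 (cv2) and the standard library are available. Lean on these libraries where they do the work, as an engineer would, in place of code of your own. Each camera call takes 0.05 s, during which the arm holds its last target.

## Working session

There is one attempt and no reset: what is moved stays moved. The work goes in short steps, Python scripts to look and compute and a tool call to move; the robot and the scene stay as the last step left them, time stands still between calls to the robot, and variables do not carry over. Pictures are saved under pics/ and viewed, and the job is handed in when it is done.

Besides the shell and the picture viewer there is one more tool, called after ">>>" as name([rows], argument=value, ...), one row to a line, values as JSON. step_arm: Moves the arm, as the interface text tells. Its arguments: {"type":"object","properties":{"moves":{"type":"array","items":{"type":"array","items":{"type":"number"}}},"squeeze":{"type":"number"}},"required":["moves"]}

```bash
mkdir -p pics; ls; python3 - <<'E'
from station import status, eyes, bot
import cv2
print(status.read_state())
print([a for a in dir(bot) if a[0]!='_'], bot.nose_length)
for n in ("side","top","wrist"):
    print(n, eyes.camera_params(n))
    cv2.imwrite(f"pics/{n}0.png", eyes.get_image(n))
E
```

```text
pics
{'time_s': 0.0, 'joint_positions': array([-1.33380243e+00,  2.59352466e-01,  1.53612215e+00,  5.57417471e-06,
        1.34799847e+00, -2.02772966e-01]), 'qvel': array([-0.0003226 ,  0.00214893, -0.00109763,  0.00076079,  0.00031018,
       -0.00050392]), 'joint_efforts': array([-1.18456734e-03, -4.46035802e+01, -2.90573323e+01, -6.47987581e-04,
        1.22025388e-02, -4.00601238e-06]), 'ee_pos': array([ 0.23405992, -0.49712421,  0.23845391]), 'tool_rot': array([-3.13975184e+00, -3.84015666e-04,  4.39765274e-01]), 'wrist_force': array([-0.12772289, -0.0097191 , -0.41798078]), 'moment': array([-0.00283366, -0.01822644,  0.01593537]), 'gripper_width': 0.0852809654600926}
['Unreachable', 'nose_length'] 0.008
side {'fx': 449.36633108985114, 'fy': 449.36633108985114, 'cx': 318.4359070379115, 'cy': 200.1026055264832, 'T': array([[ 0.99512253,  0.05881942, -0.07919237,  0.43303758],
       [-0.09850881,  0.55010769, -0.82926326, -1.24842153],
       [-0.00521245,  0.83301969,  0.55321878,  0.92176288],
       [ 0.        ,  0.        ,  0.        ,  1.        ]])}
top {'fx': 410.33713624370074, 'fy': 410.33713624370074, 'cx': 310.231846671471, 'cy': 200.83509469500663, 'T': array([[ 0.00973437,  0.99223012, -0.12403478,  0.39237019],
       [-0.99979104,  0.0118874 ,  0.01663003, -0.0095139 ],
       [ 0.01797527,  0.12384698,  0.99213851,  1.52601023],
       [ 0.        ,  0.        ,  0.        ,  1.        ]])}
wrist {'fx': 334.85923495548576, 'fy': 334.85923495548576, 'cx': 318.74528167936177, 'cy': 201.9121949425243, 'mount': array([[-1.32754576e-04,  9.44257990e-01,  3.29206364e-01,
         8.37017161e-02],
       [ 9.99999948e-01,  2.22405015e-04, -2.34664795e-04,
         6.43045771e-04],
       [-2.94801254e-04,  3.29206316e-01, -9.44257970e-01,
        -1.35604119e-01],
       [ 0.00000000e+00,  0.00000000e+00,  0.00000000e+00,
         1.00000000e+00]])}
```

View pics/top0.png

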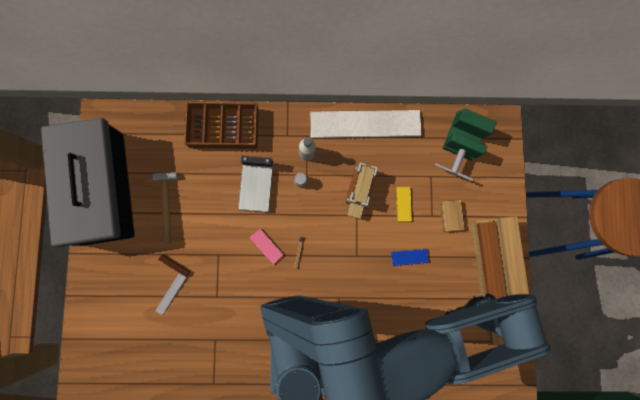

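View pics/side0.png

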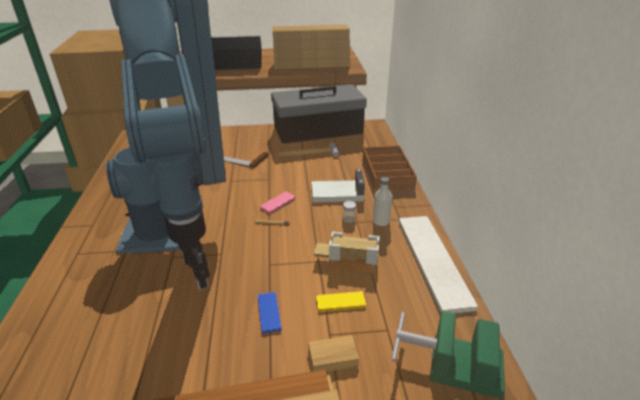

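View pics/wrist0.png

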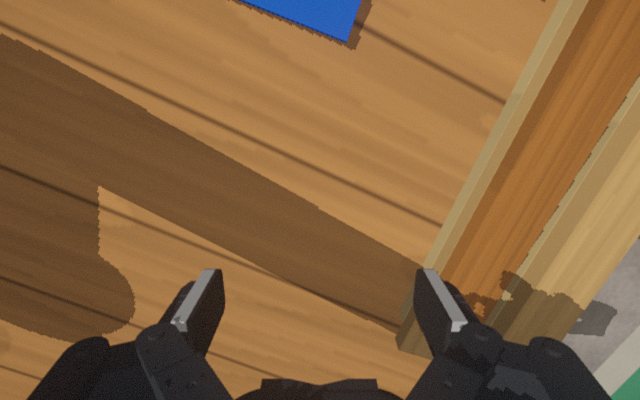

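The top view shows the magazine at about (362,190) with the projecting end at (356,210), facing the robot. The jig is at (256,185) with its dark block at (257,161), the jar at (300,180) and the pencil at (299,252). Look-alikes are pink (266,246), yellow (404,204), blue (410,258) and the offcut (453,215). The target is the wood-coloured end at (356,210). Next is a close crop of it.

```bash
cat > h.py <<'E'
import numpy as np, cv2
from station import status, eyes
from scipy.spatial.transform import Rotation as R
def ray(name,u,v,T=None):
    p=eyes.camera_params(name)
    if T is None:
        T=p.get("T")
        if T is None:
            s=status.read_state(); W=np.eye(4); W[:3,:3]=R.from_euler('xyz',s['tool_rot']).as_matrix(); W[:3,3]=s['ee_pos']; T=W@p['mount']
    d=T[:3,:3]@np.array([(u-p['cx'])/p['fx'],-(v-p['cy'])/p['fy'],-1.0])
    return T[:3,3],d
def onz(name,u,v,z,T=None):
    o,d=ray(name,u,v,T); return o+d*(z-o[2])/d[2]
def proj(name,P,T=None):
    p=eyes.camera_params(name)
    if T is None:
        T=p.get("T")
        if T is None:
            s=status.read_state(); W=np.eye(4); W[:3,:3]=R.from_euler('xyz',s['tool_rot']).as_matrix(); W[:3,3]=s['ee_pos']; T=W@p['mount']
    c=np.linalg.inv(T)@np.append(P,1); return p['cx']-p['fx']*c[0]/c[2], p['cy']+p['fy']*c[1]/c[2]
E
python3 - <<'E'
from h import *
im=cv2.imread('pics/top0.png'); 
cv2.imwrite('pics/top_mag.png',cv2.resize(im[150:225,330:430],None,fx=8,fy=8,interpolation=cv2.INTER_CUBIC))
cv2.imwrite('pics/top_jig.png',cv2.resize(im[145:225,220:320],None,fx=7,fy=7,interpolation=cv2.INTER_CUBIC))
s=cv2.imread('pics/side0.png')
cv2.imwrite('pics/side_mag.png',cv2.resize(s[215:280,300:400],None,fx=8,fy=8,interpolation=cv2.INTER_CUBIC))
for u,v,z in [(362,190,.078),(356,210,.042),(256,185,.025),(257,161,.075),(300,180,.06),(299,252,.008)]: print(u,v,onz('top',u,v,z))
E
```

```text
362 190 [ 0.61466893 -0.21858414  0.078     ]
356 210 [ 0.54625505 -0.20143861  0.042     ]
256 185 [0.6365982 0.1663564 0.025    ]
257 161 [0.71596149 0.1591874  0.075     ]
300 180 [0.65125691 0.00372015 0.06      ]
299 252 [0.39244133 0.00442165 0.008     ]
```

View pics/top_mag.png

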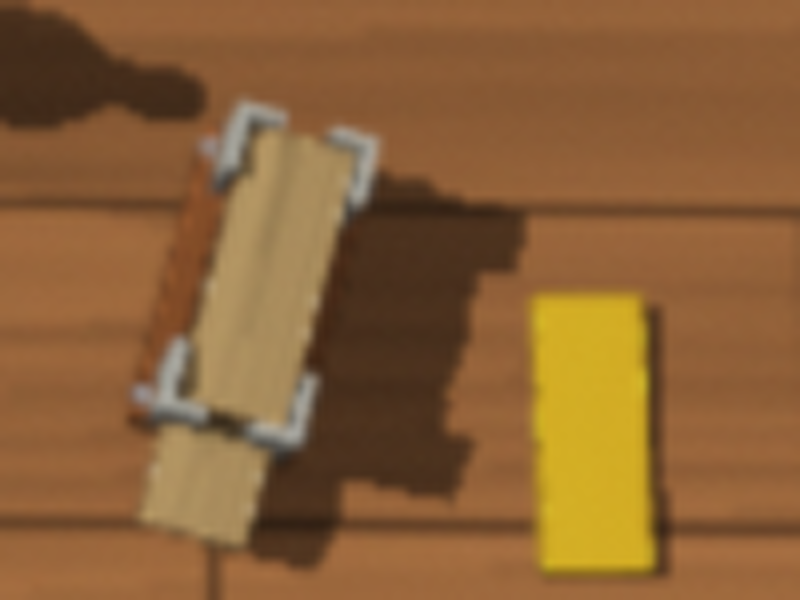

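View pics/side_mag.png

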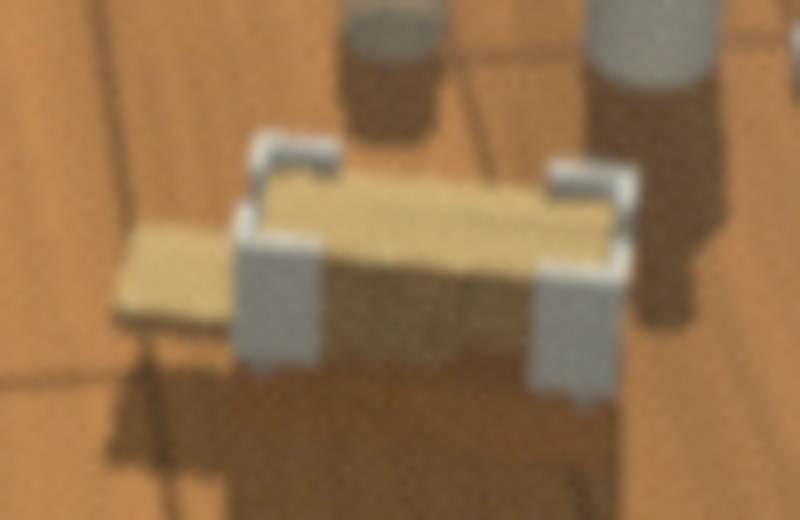

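View pics/top_jig.png

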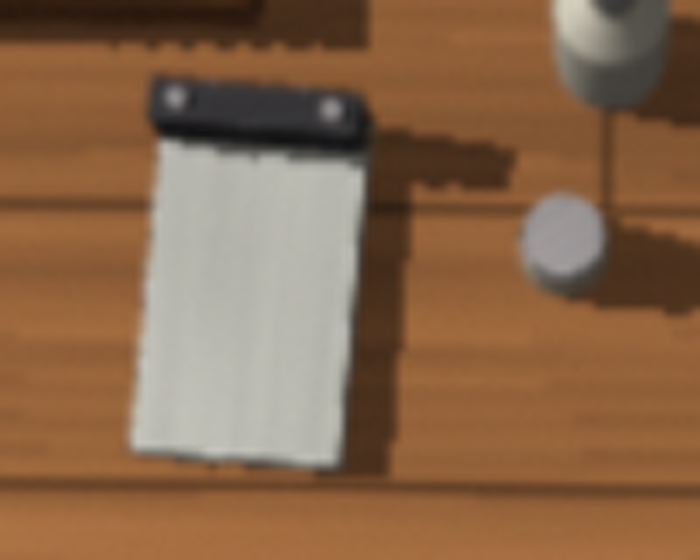

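```bash
python3 - <<'E'
from h import *
def m(x,y,z): return onz('top',330+(x+.5)/8-.5,150+(y+.5)/8-.5,z)
def j(x,y,z): return onz('top',220+(x+.5)/7-.5,145+(y+.5)/7-.5,z)
a,b=m(140,520,.042),m(247,548,.042); print('end corners',a,b,np.linalg.norm(a-b),'mid',(a+b)/2)
l0,l1=m(158,438,.042),m(140,520,.042); r0,r1=m(268,460,.042),m(247,548,.042)
# top blank
tl0,tl1=m(240,190,.078),m(195,390,.078); tr0,tr1=m(350,215,.078),m(307,380,.078)
for p,q in [(l1,l0),(r1,r0),(tl1,tl0),(tr1,tr0)]: d=p-q; print('yaw of +x',np.degrees(np.arctan2(-d[1],-d[0])))
e=b-a;print('end edge normal yaw',np.degrees(np.arctan2(e[0],-e[1])))
bl,br=j(132,452,.025),j(340,467,.025); fl,fr=j(158,140,.025),j(367,158,.025)
print('jig',bl,br,fl,fr,np.linalg.norm(bl-br))
for q,p in [(bl,fl),(br,fr)]: d=p-q; print(np.degrees(np.arctan2(d[1],d[0])),np.linalg.norm(d))
for e in (br-bl,fr-fl):print('jig end yaw',np.degrees(np.arctan2(e[0],-e[1])))
print('jigtopblock',j(150,77,.075),j(368,95,.075))
E
```

```text
end corners [ 0.52920498 -0.16880505  0.042     ] [ 0.51699249 -0.21747862  0.042     ] 0.05018228583785679 mid [ 0.52309874 -0.19314184  0.042     ]
yaw of +x -12.404319270843496
yaw of +x -13.677765762105354
yaw of +x -12.756413111980304
yaw of +x -14.886960339121524
end edge normal yaw -14.085095774739338
jig [0.54617698 0.22828919 0.025     ] [0.53953913 0.11936792 0.025     ] [0.71281534 0.21974588 0.025     ] [0.70458106 0.10874613 0.025     ] 0.10912334168579277
-2.934902381629186 0.16685721255236746
-3.6823698943942493 0.16538337811351234
jig end yaw -3.487393238304573
jig end yaw -4.242593055678206
jigtopblock [0.73511531 0.2172131  0.075     ] [0.72721591 0.10499489 0.075     ]
```

The crop confirms the target: the plain wood end sticking out of the magazine mouth, measured 50.2 mm wide. Its end midpoint is (0.523,-0.193), and the yaw is about -13.5°. The jig yaw is about -3.5°, and the bed front to the block measures 166 mm, as it should. I'll move above the projecting end.

>>> step_arm([
  [1, 0.0253, 0.025, 0, 0, 0, -0.056],
  [1, 0.0253, 0.025, 0, 0, 0, -0.056],
  [1, 0.0253, 0.025, 0, 0, 0, -0.056],
  [1, 0.0253, 0.025, 0, 0, 0, -0.056],
  [1, 0.0253, 0.025, 0, 0, 0, -0.056],
  [1, 0.0253, 0.025, 0, 0, 0, -0.056],
  [1, 0.0253, 0.025, 0, 0, 0, -0.056],
  [1, 0.0253, 0.025, -0.005, 0, 0, -0.056],
  [1, 0.0253, 0.025, -0.005, 0, 0, -0.056],
  [1, 0.0253, 0.025, -0.01, 0, 0, -0.056],
  [1, 0.0253, 0.025, -0.01, 0, 0, -0.056],
  [1, 0.0253, 0.025, -0.01, 0, 0, -0.056],
  [1, 0, 0, 0, 0, 0, 0],
  [1, 0, 0, 0, 0, 0, 0],
], squeeze=40)

```text
time_s: 1.32
ee_pos: [0.5381, -0.1957, 0.198]
tool_rot: [-3.141, 0.002, -0.228]
wrist_force: [0.3, -0.5, 0.2]
gripper_width: 0.0855
```

```bash
python3 - <<'E'
from h import *
s=status.read_state(); print(s['time_s'],s['ee_pos'],s['tool_rot'],s['joint_positions'])
im=eyes.get_image('wrist'); cv2.imwrite('pics/w1.png',im)
E
```

```text
1.3167 [ 0.53814224 -0.19570388  0.19801185] [-3.14086869e+00  2.46755435e-03 -2.28053835e-01] [-5.43473124e-01  3.30493938e-01  1.53926280e+00 -8.07486183e-05
  1.27440632e+00  1.25540161e+00]
```

View pics/w1.png

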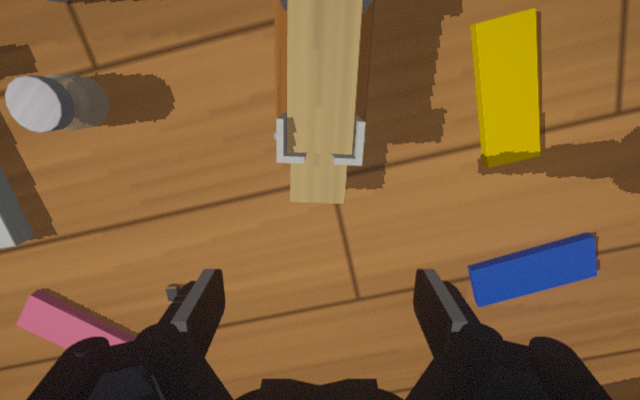

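The wrist view shows the projecting end at rows 160-203 with corners near (290,202) and (345,204), and the mouth brackets at row about 160. I'll extract these more precisely.

```bash
python3 - <<'E'
from h import *
im=cv2.imread('pics/w1.png')
cv2.imwrite('pics/w1c.png',cv2.resize(im[100:220,260:390],None,fx=6,fy=5,interpolation=cv2.INTER_CUBIC)[:600,:])
hsv=cv2.cvtColor(im,cv2.COLOR_BGR2HSV); print(hsv[185,318],hsv[215,318],hsv[185,360])
c=hsv[170:200,300:335].reshape(-1,3); lo,hi=np.percentile(c,2,0),np.percentile(c,98,0); print(lo,hi)
m=cv2.inRange(hsv,(18,50,130),(28,140,255)); m[:166]=0; m[215:]=0; m[:,:270]=0; m[:,370:]=0
cs=max(cv2.findContours(m,cv2.RETR_EXTERNAL,cv2.CHAIN_APPROX_NONE)[0],key=cv2.contourArea)
r=cv2.minAreaRect(cs); print(r, cv2.boxPoints(r))
for v in (170,180,190,198): 
    xs=np.where(m[v])[0]; a,b=onz('wrist',xs[0]-.5,v,.042),onz('wrist',xs[-1]+.5,v,.042); print(v,xs[0],xs[-1],a,b,np.linalg.norm(a-b))
for u in (300,318,338):
    ys=np.where(m[:,u])[0]; print(u,ys[-1],onz('wrist',u,ys[-1]+.5,.042))
E
```

```text
[ 20 101 176] [ 15 144 168] [ 15 141 112]
[ 19.  98. 168.] [ 21. 109. 179.]
((318.0, 184.5), (37.0, 56.0), 90.0) [[290. 166.]
 [346. 166.]
 [346. 203.]
 [290. 203.]]
170 290 346 [ 0.55553412 -0.17573259  0.042     ] [ 0.54392427 -0.22537565  0.042     ] 0.0509825646978818
180 291 345 [ 0.5463682  -0.17424309  0.042     ] [ 0.53505065 -0.22263386  0.042     ] 0.049696621243691036
190 290 344 [ 0.5374287  -0.17094508  0.042     ] [ 0.52599373 -0.21983544  0.042     ] 0.05020981953803175
198 290 344 [ 0.52997535 -0.16897423  0.042     ] [ 0.51844465 -0.21827184  0.042     ] 0.05062816207670718
300 201 [ 0.52446601 -0.17754694  0.042     ]
318 202 [ 0.51972491 -0.19351576  0.042     ]
338 203 [ 0.51455194 -0.21132171  0.042     ]
```

View pics/w1c.png

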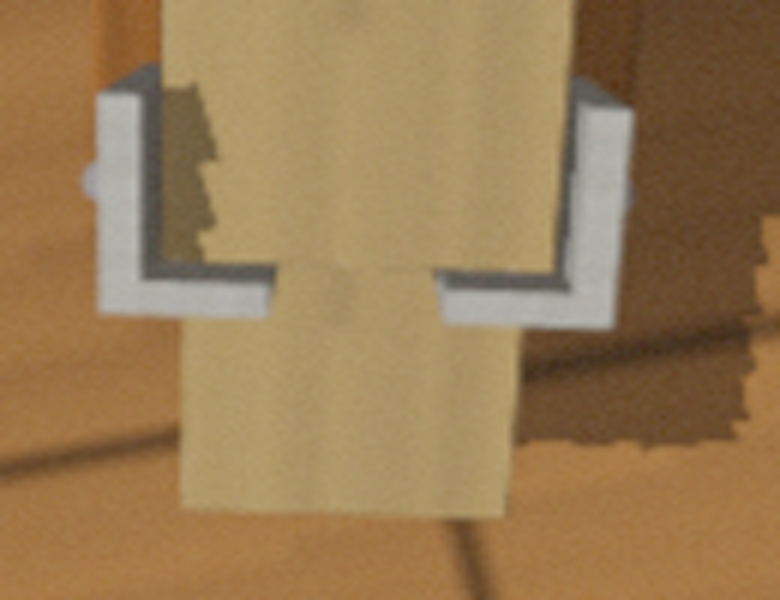

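The end midpoint from the wrist is (0.520,-0.1935), against (0.523,-0.193) from the top, so they agree within the calibration. Yaw averages about -14.5°. I'll descend to grip 12 mm from the end.

>>> step_arm([
  [1, -0.0055, 0, -0.02, 0, 0, -0.025],
  [1, 0, 0, -0.025, 0, 0, 0],
  [1, 0, 0, -0.025, 0, 0, 0],
  [1, 0, 0, -0.025, 0, 0, 0],
  [1, 0, 0, -0.025, 0, 0, 0],
  [1, 0, 0, -0.02, 0, 0, 0],
  [1, 0, 0, -0.015, 0, 0, 0],
  [1, 0, 0, -0.01, 0, 0, 0],
  [1, 0, 0, -0.007, 0, 0, 0],
  [1, 0, 0, 0, 0, 0, 0],
  [1, 0, 0, 0, 0, 0, 0],
])

```text
time_s: 2.28
ee_pos: [0.5324, -0.1984, 0.0278]
tool_rot: [3.141, -0.001, -0.258]
wrist_force: [0.2, 0.7, 1.2]
gripper_width: 0.0855
```

```bash
python3 - <<'E'
from h import *
s=status.read_state(); print(s['time_s'],s['ee_pos'],s['tool_rot'],s['wrist_force'])
im=eyes.get_image('wrist'); cv2.imwrite('pics/w2.png',im)
im=eyes.get_image('side'); cv2.imwrite('pics/s2.png',cv2.resize(im[180:290,260:420],None,fx=5,fy=5,interpolation=cv2.INTER_CUBIC))
E
```

```text
2.2833 [ 0.53236934 -0.19839988  0.02783643] [ 3.14132774e+00 -6.24445450e-04 -2.57841706e-01] [0.1893025  0.72662531 1.19876022]
```

View pics/w2.png

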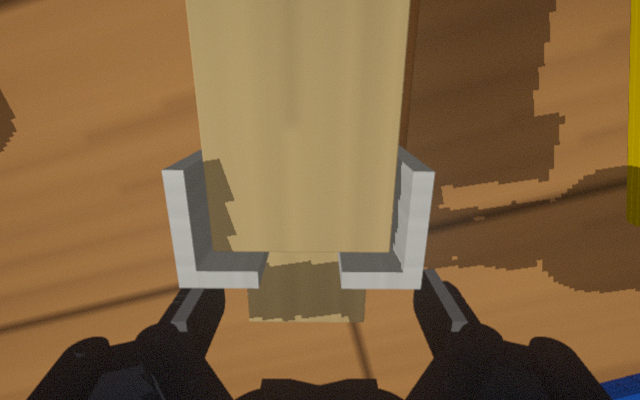

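View pics/s2.png

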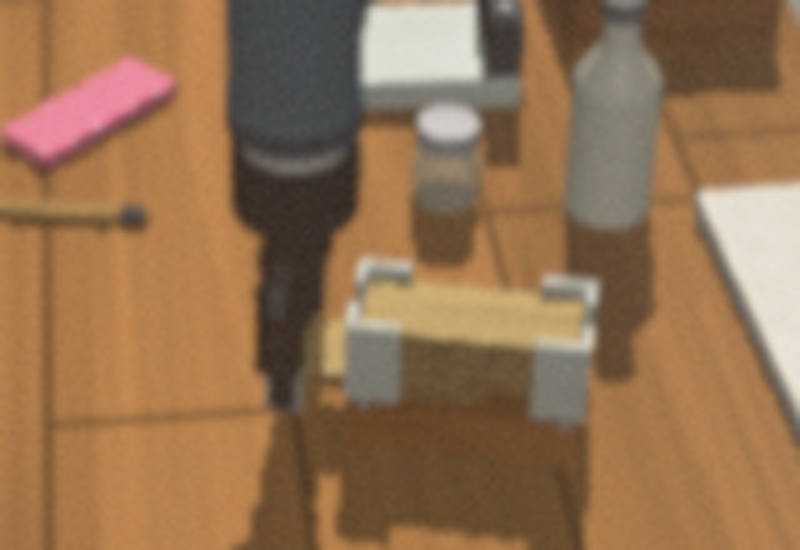

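```bash
python3 - <<'E'
from h import *
im=cv2.imread('pics/w2.png')
cv2.imwrite('pics/w2c.png',cv2.resize(im[230:340,220:400],None,fx=4,fy=4,interpolation=cv2.INTER_CUBIC))
s=status.read_state();print(s['ee_pos'],s['tool_rot'])
Ri=R.from_euler('xyz',s['tool_rot']).as_matrix().T
f=lambda u,v,z:(Ri@(onz('wrist',u,v,z)-s['ee_pos'])*1000).round(1)
print('end', f(248,320,.042),f(364,321,.042), onz('wrist',306,320.5,.042))
print('bottom mid z.042', f(248,295,.042),f(364,295,.042))
print('top L',f(188,0,.078),f(213,250,.078),'R',f(410,0,.078),f(392,252,.078))
print('angles front',f(182,288,.086),f(422,290,.086))
E
```

```text
[ 0.53298103 -0.19834322  0.02847399] [ 3.14091788e+00 -2.06208315e-03 -2.57358385e-01]
end [-13.1 -29.8 -13.6] [-13.7  21.3 -13.5] [ 0.52109412 -0.19079383  0.042     ]
bottom mid z.042 [ -0.2 -28.9 -13.5] [ -0.3  20.7 -13.5]
top L [102.6 -28.1 -49.3] [ 39.8 -29.  -49.5] R [102.6  21.9 -49.3] [ 39.1  22.4 -49.4]
angles front [ 32.5 -35.8 -57.5] [ 31.8  29.4 -57.4]
```

View pics/w2c.png

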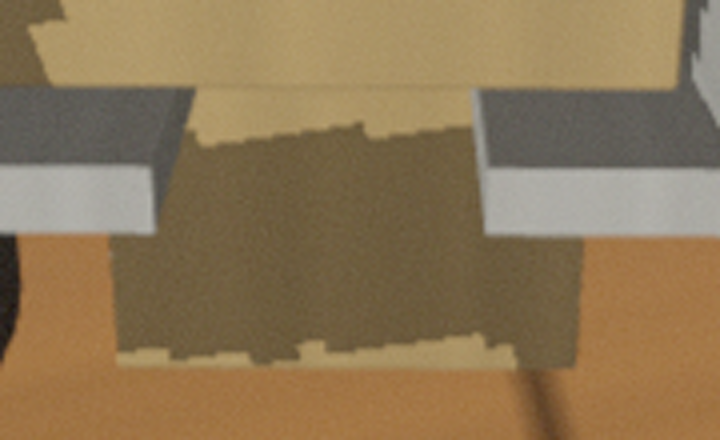

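The blank sits 4 mm to the tool's -y (world +y), and the yaw matches within 0.5°. From the end to the brackets measures 45 mm, as expected. I'll shift and close.

>>> step_arm([
  [1, 0.001, 0.004, -0.001, 0, 0, 0],
  [1, 0, 0, 0, 0, 0, 0],
  [0, 0, 0, 0, 0, 0, 0],
  [0, 0, 0, 0, 0, 0, 0],
  [0, 0, 0, 0, 0, 0, 0],
  [0, 0, 0, 0, 0, 0, 0],
  [0, 0, 0, 0, 0, 0, 0],
  [0, 0, 0, 0, 0, 0, 0],
  [0, 0, 0, 0, 0, 0, 0],
  [0, 0, 0, 0, 0, 0, 0],
], squeeze=40)

```text
time_s: 3.22
ee_pos: [0.5334, -0.1936, 0.0266]
tool_rot: [-3.142, -0.0, -0.257]
wrist_force: [-1.3, 2.2, 6.5]
gripper_width: 0.0491
```

```bash
python3 - <<'E'
from h import *
s=status.read_state(); print(s['time_s'],s['ee_pos'],s['tool_rot'],s['wrist_force'],s['gripper_width'])
im=eyes.get_image('wrist'); cv2.imwrite('pics/w3.png',im)
E
```

```text
3.2167 [ 0.53340833 -0.19359579  0.02661396] [-3.14151758e+00 -3.19189467e-04 -2.57191234e-01] [-1.33767511  2.24686218  6.50289419] 0.04912104487990667
```

View pics/w3.png

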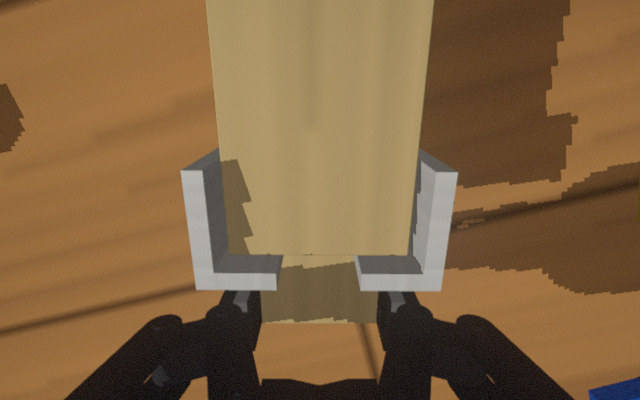

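Gripped: opening 49 mm, blank centred between the fingers at column about 320. I'll pull it straight out along the magazine axis.

>>> step_arm([
  [0, -0.003, 0.0008, 0, 0, 0, 0],
  [0, -0.006, 0.0016, 0, 0, 0, 0],
  [0, -0.009, 0.0024, 0, 0, 0, 0],
  [0, -0.009, 0.0024, 0, 0, 0, 0],
  [0, -0.009, 0.0024, 0, 0, 0, 0],
  [0, -0.009, 0.0024, 0, 0, 0, 0],
  [0, -0.009, 0.0024, 0, 0, 0, 0],
  [0, -0.009, 0.0024, 0, 0, 0, 0],
  [0, -0.009, 0.0024, 0, 0, 0, 0],
  [0, -0.009, 0.0024, 0, 0, 0, 0],
  [0, -0.009, 0.0024, 0, 0, 0, 0],
  [0, -0.009, 0.0024, 0, 0, 0, 0],
  [0, -0.006, 0.0016, 0, 0, 0, 0],
  [0, -0.003, 0.0008, 0, 0, 0, 0],
  [0, 0, 0, 0, 0, 0, 0],
  [0, 0, 0, 0, 0, 0, 0],
])

```text
time_s: 4.6
ee_pos: [0.4254, -0.165, 0.0264]
tool_rot: [3.142, -0.0, -0.257]
wrist_force: [0.8, -0.6, -0.5]
gripper_width: 0.0495
```

```bash
python3 - <<'E'
from h import *
s=status.read_state(); print(s['time_s'],s['ee_pos'],s['tool_rot'],s['wrist_force'],s['gripper_width'])
im=eyes.get_image('wrist'); cv2.imwrite('pics/w4.png',im)
im=eyes.get_image('side'); cv2.imwrite('pics/s4.png',cv2.resize(im[180:290,240:400],None,fx=5,fy=5,interpolation=cv2.INTER_CUBIC))
E
```

```text
4.6 [ 0.42544061 -0.16503059  0.02638983] [ 3.14150050e+00 -4.01930286e-04 -2.57424361e-01] [ 0.84377758 -0.5979792  -0.47630694] 0.049527870585608105
```

View pics/w4.png

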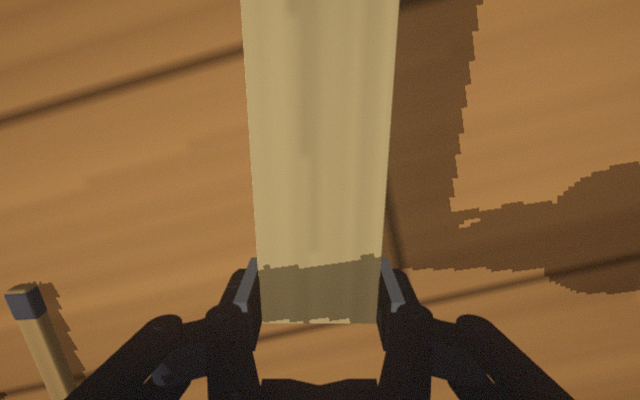

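View pics/s4.png

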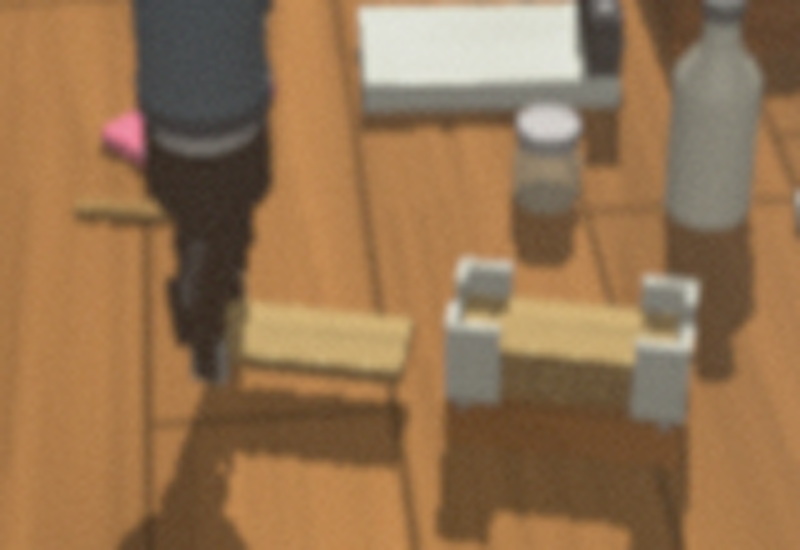

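The blank is out and level and the stack dropped down inside the magazine. I'll lift and carry it to the jig, moving sideways first to stay clear of the glue bottle.

>>> step_arm([
  [0, 0, 0, 0.01, 0, 0, 0],
  [0, 0, 0, 0.02, 0, 0, 0],
  [0, 0, 0, 0.03, 0, 0, 0],
  [0, 0, 0, 0.03, 0, 0, 0],
  [0, 0, 0.012, 0.01, 0, 0, 0.0],
  [0, 0, 0.025, 0, 0, 0, 0.016],
  [0, 0, 0.025, 0, 0, 0, 0.016],
  [0, 0, 0.025, 0, 0, 0, 0.016],
  [0, 0.005, 0.025, 0, 0, 0, 0.016],
  [0, 0.01, 0.025, 0, 0, 0, 0.016],
  [0, 0.01, 0.025, 0, 0, 0, 0.016],
  [0, 0.015, 0.025, 0, 0, 0, 0.016],
  [0, 0.02, 0.025, 0, 0, 0, 0.016],
  [0, 0.02, 0.025, 0, 0, 0, 0.016],
  [0, 0.02, 0.025, 0, 0, 0, 0.016],
  [0, 0.02, 0.025, 0, 0, 0, 0.016],
  [0, 0.015, 0.025, 0, 0, 0, 0.016],
  [0, 0.01, 0.02, 0, 0, 0, 0],
  [0, 0.005, 0.005, 0, 0, 0, 0],
  [0, 0, 0, 0, 0, 0, 0],
])

```text
time_s: 6.37
ee_pos: [0.5755, 0.174, 0.1253]
tool_rot: [-3.141, 0.001, -0.063]
wrist_force: [-0.3, -0.1, -0.7]
gripper_width: 0.0491
```

```bash
python3 - <<'E'
from h import *
s=status.read_state(); print(s['time_s'],s['ee_pos'],s['tool_rot'],s['wrist_force'],s['gripper_width'])
im=eyes.get_image('wrist'); cv2.imwrite('pics/w5.png',im)
im=eyes.get_image('side'); cv2.imwrite('pics/s5.png',cv2.resize(im[130:240,260:420],None,fx=5,fy=5,interpolation=cv2.INTER_CUBIC))
im=eyes.get_image('top'); cv2.imwrite('pics/t5.png',cv2.resize(im[130:240,210:370],None,fx=5,fy=5,interpolation=cv2.INTER_CUBIC))
E
```

```text
6.3667 [0.57554552 0.17404544 0.12530341] [-3.14147282e+00  5.69679901e-04 -6.26607751e-02] [-0.30436344 -0.14217735 -0.70331303] 0.049077616932231824
```

View pics/w5.png

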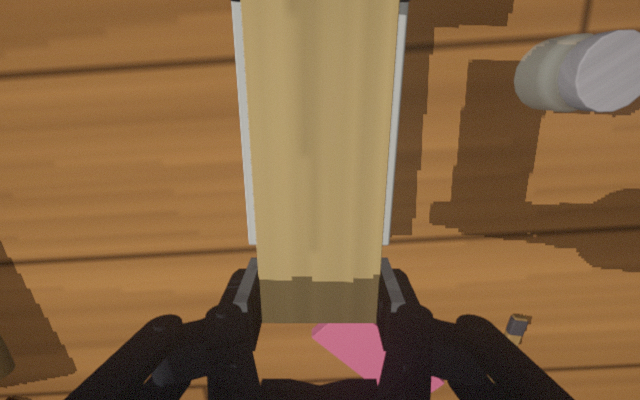

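View pics/s5.png

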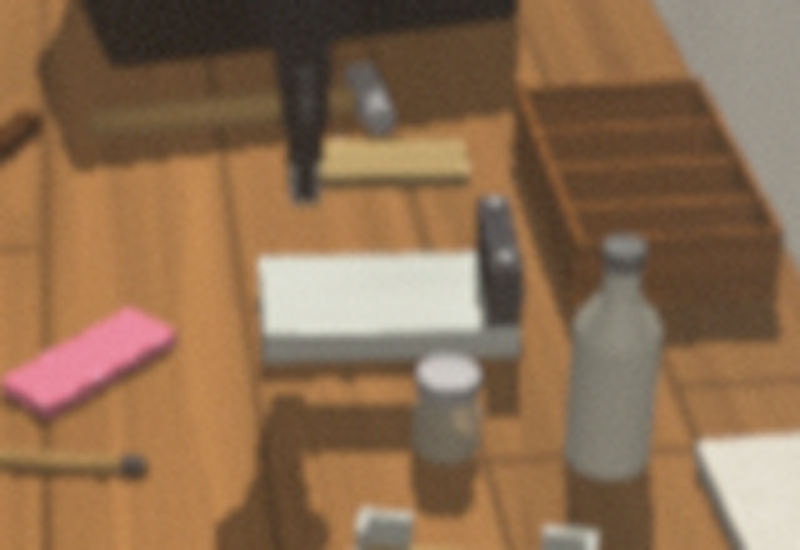

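View pics/t5.png

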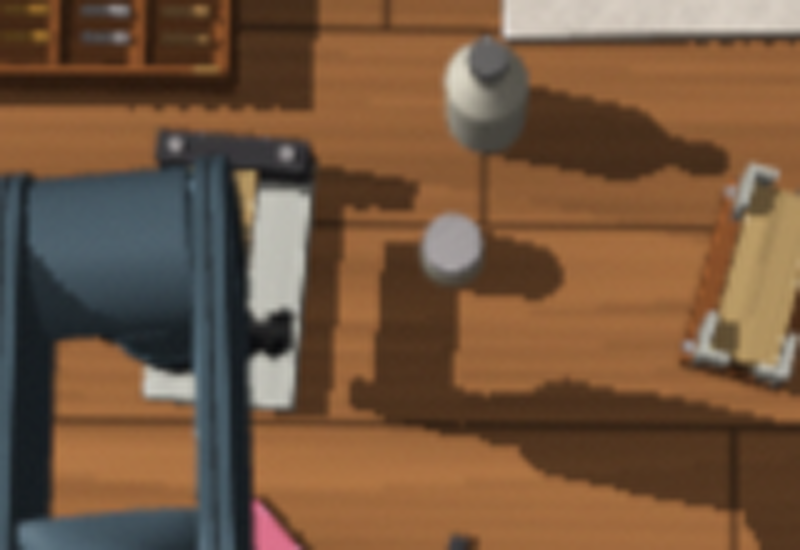

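In the wrist view the blank is centred over the bed. The bed edges run (235,0)-(250,243) on the left and (406,0)-(388,243) on the right, and the bed front is at row 243. I'll measure the alignment.

```bash
python3 - <<'E'
from h import *
s=status.read_state();print(s['ee_pos'],s['tool_rot'])
im=cv2.imread('pics/w5.png').astype(int); g=im.sum(2); sat=cv2.cvtColor(im.astype('uint8'),cv2.COLOR_BGR2HSV)[:,:,1]
Ri=R.from_euler('xyz',s['tool_rot']).as_matrix().T
f=lambda u,v,z:(Ri@(onz('wrist',u,v,z)-s['ee_pos'])*1000).round(1)
for v in (20,100,180,230,242):
    low=np.where(sat[v,200:440]<70)[0]+200
    L=low[low<300];Rr=low[low>340]
    if len(L) and len(Rr): print(v,L.min(),L.max(),Rr.min(),Rr.max(),'bed',f(L.min()-.5,v,.025),f(Rr.max()+.5,v,.025),'blank top',f(L.max()+.5,v,s['ee_pos'][2]+.0145),f(Rr.min()-.5,v,s['ee_pos'][2]+.0145))
print(f(250,243.5,.025),f(389,244,.025),onz('wrist',319.5,243.7,.025))
E
```

```text
[0.57435152 0.17144193 0.12573253] [ 3.14088261e+00  1.56017848e-03 -6.54402659e-02]
20 232 241 398 406 bed [122.8 -53.5 100.5] [122.9  56.4 100.6] blank top [104.  -23.6 -14.7] [104.   26.6 -14.6]
100 238 246 392 400 bed [ 74.8 -53.6 100.6] [ 74.7  56.5 100.7] blank top [ 79.4 -23.8 -14.6] [ 79.3  26.4 -14.6]
180 244 252 387 393 bed [ 18.8 -53.7 100.7] [ 18.8  55.9 100.7] blank top [ 50.7 -23.6 -14.6] [ 50.7  26.6 -14.6]
230 248 255 383 389 bed [-21.1 -53.6 100.7] [-21.1  55.7 100.8] blank top [ 30.3 -23.7 -14.6] [ 30.2  26.4 -14.5]
242 249 256 382 389 bed [-31.3 -53.5 100.7] [-31.3  56.5 100.8] blank top [ 25.  -23.6 -14.6] [ 25.   26.3 -14.5]
[-32.6 -52.5 100.7] [-33.1  56.2 100.8] [0.54135703 0.17168742 0.025     ]
```

Alignment is good: the bed measures 110 mm, the blank is within 0.1 mm of the centre line, and parallel to about 0.2°. The gap to the block is about 17 mm. The fingertips reach below the blank's underside, though, so they would hit the bed. I'll first set the blank down with its held end overhanging the bed's front edge, then regrip higher and slide it to the stop.

>>> step_arm([
  [0, -0.018, 0.001, -0.005, 0, 0, 0],
  [0, -0.018, 0.001, -0.015, 0, 0, 0],
  [0, -0.017, 0.001, -0.02, 0, 0, 0],
  [0, 0, 0, -0.02, 0, 0, 0],
  [0, 0, 0, -0.015, 0, 0, 0],
  [0, 0, 0, -0.01, 0, 0, 0],
  [0, 0, 0, -0.007, 0, 0, 0],
  [0, 0, 0, -0.004, 0, 0, 0],
  [0, 0, 0, -0.002, 0, 0, 0],
  [0, 0, 0, 0, 0, 0, 0],
  [0, 0, 0, 0, 0, 0, 0],
])

```text
time_s: 7.43
ee_pos: [0.5228, 0.1751, 0.0288]
tool_rot: [-3.141, -0.001, -0.065]
wrist_force: [0.4, 0.0, 0.5]
gripper_width: 0.0489
```

```bash
python3 - <<'E'
from h import *
s=status.read_state(); print(s['time_s'],s['ee_pos'],s['tool_rot'],s['wrist_force'],s['gripper_width'])
im=eyes.get_image('wrist'); cv2.imwrite('pics/w6.png',im)
im=eyes.get_image('side'); cv2.imwrite('pics/s6.png',cv2.resize(im[130:240,260:420],None,fx=5,fy=5,interpolation=cv2.INTER_CUBIC))
E
```

```text
7.4333 [0.52284068 0.17511634 0.02884873] [-3.14142737e+00 -1.02120043e-03 -6.53050069e-02] [0.41235846 0.02301711 0.51662187] 0.04893068533889734
```

View pics/w6.png

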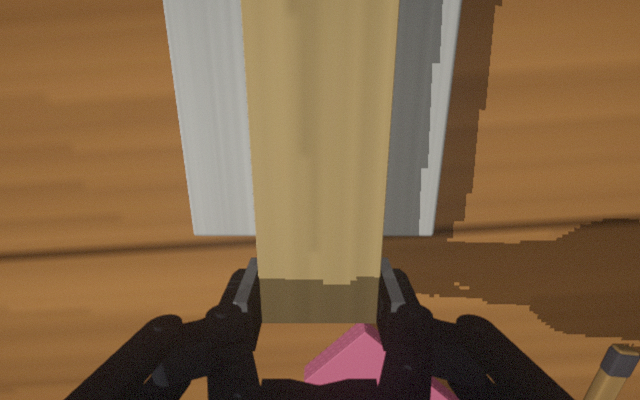

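View pics/s6.png

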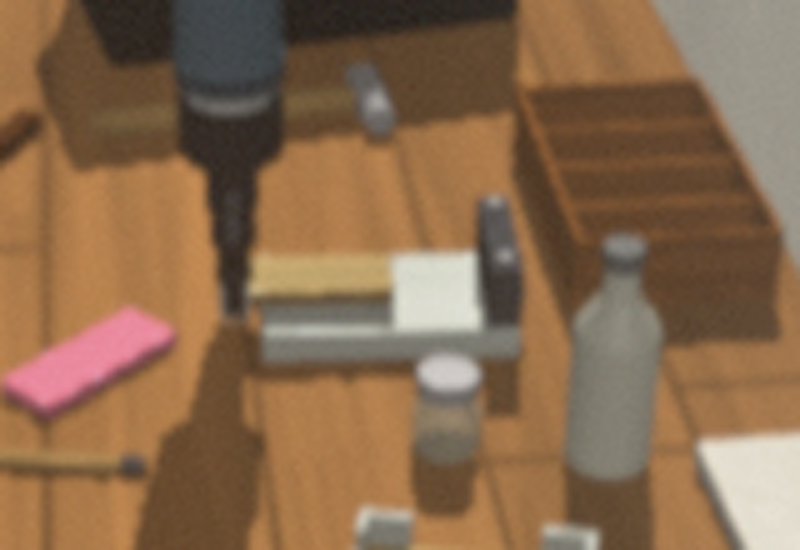

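The blank is above the bed with about 7 mm left to go, and the fingers are outside the bed edge (row 236 against the finger tips below it). I'll lower gently to contact.

>>> step_arm([
  [0, 0, 0, -0.002, 0, 0, 0],
  [0, 0, 0, -0.002, 0, 0, 0],
  [0, 0, 0, -0.001, 0, 0, 0],
  [0, 0, 0, -0.001, 0, 0, 0],
  [0, 0, 0, -0.001, 0, 0, 0],
  [0, 0, 0, 0, 0, 0, 0],
  [0, 0, 0, 0, 0, 0, 0],
])

```text
time_s: 8.12
ee_pos: [0.5222, 0.1752, 0.0217]
tool_rot: [-3.142, 0.0, -0.065]
wrist_force: [-2.0, 0.8, 4.2]
gripper_width: 0.0492
```

>>> step_arm([
  [0, 0, 0, -0.001, 0, 0, 0],
  [0, 0, 0, 0, 0, 0, 0],
  [0, 0, 0, 0, 0, 0, 0],
])

```text
time_s: 8.37
ee_pos: [0.5222, 0.1752, 0.0215]
tool_rot: [3.142, -0.0, -0.065]
wrist_force: [-4.7, -0.4, 12.2]
gripper_width: 0.049
```

Firm contact (12 N upward) while the blank is still held. I'll release, rise 13 mm and regrip.

>>> step_arm([
  [1, 0, 0, 0.001, 0, 0, 0],
  [1, 0, 0, 0, 0, 0, 0],
  [1, 0, 0, 0, 0, 0, 0],
  [1, 0, 0, 0, 0, 0, 0],
  [1, 0, 0, 0, 0, 0, 0],
  [1, 0, 0, 0.004, 0, 0, 0],
  [1, 0, 0, 0.008, 0, 0, 0],
  [1, 0, 0, 0, 0, 0, 0],
  [0, 0, 0, 0, 0, 0, 0],
  [0, 0, 0, 0, 0, 0, 0],
  [0, 0, 0, 0, 0, 0, 0],
  [0, 0, 0, 0, 0, 0, 0],
  [0, 0, 0, 0, 0, 0, 0],
  [0, 0, 0, 0, 0, 0, 0],
  [0, 0, 0, 0, 0, 0, 0],
], squeeze=25)

```text
time_s: 9.62
ee_pos: [0.5222, 0.1752, 0.0334]
tool_rot: [3.142, 0.0, -0.065]
wrist_force: [-1.8, -0.9, 4.0]
gripper_width: 0.0492
```

```bash
python3 - <<'E'
from h import *
s=status.read_state(); print(s['time_s'],s['ee_pos'],s['tool_rot'],s['wrist_force'],s['gripper_width'])
im=eyes.get_image('wrist'); cv2.imwrite('pics/w7.png',im)
im=eyes.get_image('side'); cv2.imwrite('pics/s7.png',cv2.resize(im[160:220,280:380],None,fx=8,fy=8,interpolation=cv2.INTER_CUBIC))
E
```

```text
9.6167 [0.52216369 0.17515178 0.03340875] [ 3.14156674e+00  1.99930643e-04 -6.51916387e-02] [-1.8255325  -0.86711516  4.00540703] 0.04919741561132613
```

View pics/w7.png

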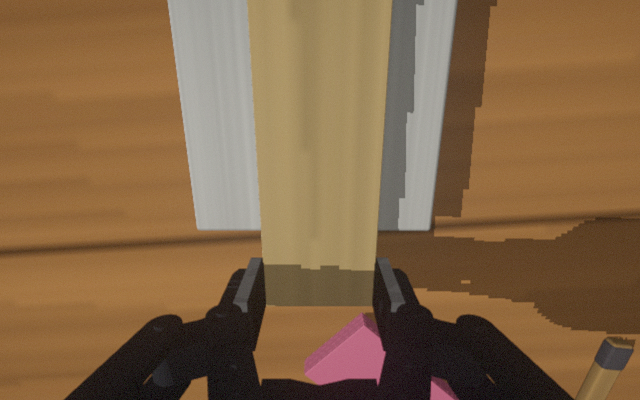

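View pics/s7.png

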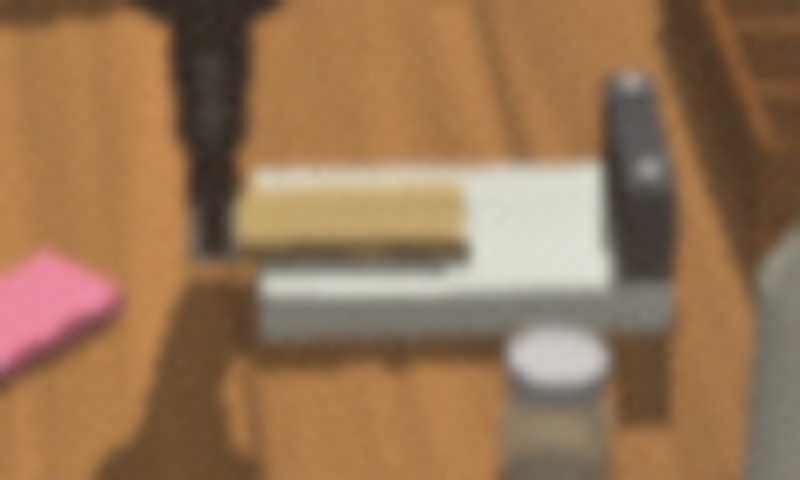

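```bash
python3 - <<'E'
from h import *
for y in (.150,.146,.142):
  for z in (.02,.025,.03,.034): print(y,z,[(np.round((a-o+.5)*8)) for a,o in zip(proj('side',(0.522,y,z)),(280,160))])
# bed corner check & blank near edge
print([(np.round((a-o+.5)*8)) for a,o in zip(proj('side',(0.540,.118,.025)),(280,160))])
print([(np.round((a-o+.5)*8)) for a,o in zip(proj('side',(0.58,.1465,.025)),(280,160))])
E
```

```text
0.15 0.02 [np.float64(215.0), np.float64(274.0)]
0.15 0.025 [np.float64(215.0), np.float64(265.0)]
0.15 0.03 [np.float64(215.0), np.float64(256.0)]
0.15 0.034 [np.float64(215.0), np.float64(249.0)]
0.146 0.02 [np.float64(216.0), np.float64(279.0)]
0.146 0.025 [np.float64(216.0), np.float64(270.0)]
0.146 0.03 [np.float64(216.0), np.float64(261.0)]
0.146 0.034 [np.float64(215.0), np.float64(254.0)]
0.142 0.02 [np.float64(217.0), np.float64(284.0)]
0.142 0.025 [np.float64(216.0), np.float64(275.0)]
0.142 0.03 [np.float64(216.0), np.float64(266.0)]
0.142 0.034 [np.float64(216.0), np.float64(258.0)]
[np.float64(260.0), np.float64(301.0)]
[np.float64(341.0), np.float64(262.0)]
```

The side view puts the fingertips at z about 0.031, roughly 6 mm clear of the bed. I'll slide the blank forward about 62 mm, short of the stop.

>>> step_arm([
  [0, 0.004, -0.0003, 0, 0, 0, 0],
  [0, 0.008, -0.0005, 0, 0, 0, 0],
  [0, 0.008, -0.0005, 0, 0, 0, 0],
  [0, 0.008, -0.0005, 0, 0, 0, 0],
  [0, 0.008, -0.0005, 0, 0, 0, 0],
  [0, 0.008, -0.0005, 0, 0, 0, 0],
  [0, 0.008, -0.0005, 0, 0, 0, 0],
  [0, 0.006, -0.0004, 0, 0, 0, 0],
  [0, 0.004, -0.0003, 0, 0, 0, 0],
  [0, 0, 0, 0, 0, 0, 0],
])

```text
time_s: 10.55
ee_pos: [0.5845, 0.1712, 0.0335]
tool_rot: [-3.141, 0.001, -0.065]
wrist_force: [-1.4, -0.2, 6.1]
gripper_width: 0.0492
```

```bash
python3 - <<'E'
from h import *
s=status.read_state(); print(s['time_s'],s['ee_pos'],s['tool_rot'],s['wrist_force'],s['gripper_width'])
im=eyes.get_image('wrist'); cv2.imwrite('pics/w8.png',im)
im=eyes.get_image('side'); cv2.imwrite('pics/s8.png',cv2.resize(im[160:220,280:380],None,fx=8,fy=8,interpolation=cv2.INTER_CUBIC))
E
```

```text
10.55 [0.58451401 0.17119558 0.03352516] [-3.14145444e+00  5.24544637e-04 -6.53629944e-02] [-1.3694385  -0.20110748  6.13031829] 0.0491693540799589
```

View pics/s8.png

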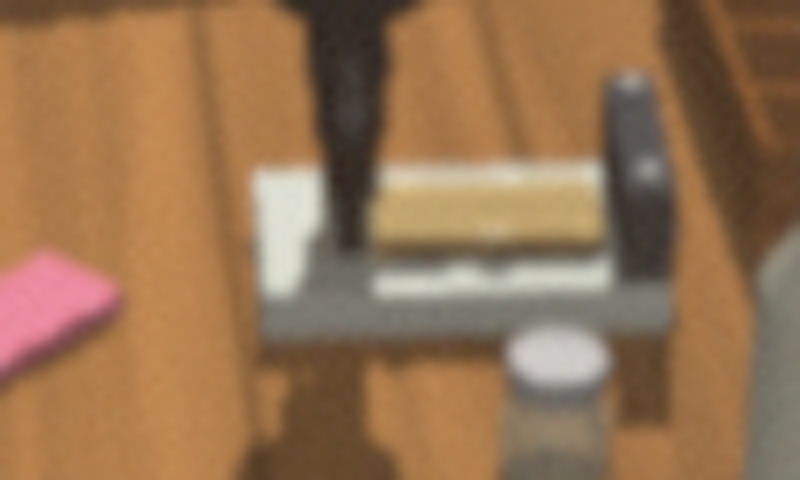

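View pics/w8.png

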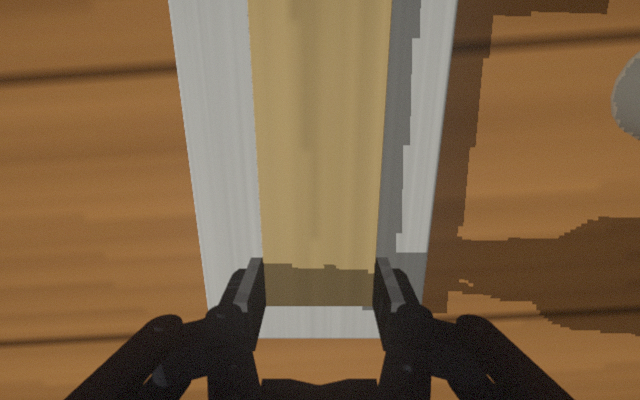

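A gap of about 5 mm remains (blank end at x=603, block foot at 612 in the crop). I'll creep forward until the force shows contact.

>>> step_arm([
  [0, 0.0015, -0.0001, 0, 0, 0, 0],
  [0, 0.0015, -0.0001, 0, 0, 0, 0],
  [0, 0.001, -0.0001, 0, 0, 0, 0],
  [0, 0, 0, 0, 0, 0, 0],
])

```text
time_s: 10.98
ee_pos: [0.5873, 0.1711, 0.0335]
tool_rot: [-3.142, 0.002, -0.065]
wrist_force: [-5.2, 1.1, 7.9]
gripper_width: 0.049
```

>>> step_arm([
  [0, 0.001, 0, 0, 0, 0, 0],
  [0, 0.001, 0, 0, 0, 0, 0],
  [0, 0, 0, 0, 0, 0, 0],
  [0, 0, 0, 0, 0, 0, 0],
])

```text
time_s: 11.32
ee_pos: [0.5892, 0.171, 0.0335]
tool_rot: [3.142, 0.002, -0.065]
wrist_force: [-5.4, 0.0, 8.8]
gripper_width: 0.0493
```

>>> step_arm([
  [0, 0.001, 0, 0, 0, 0, 0],
  [0, 0.001, 0, 0, 0, 0, 0],
  [0, 0, 0, 0, 0, 0, 0],
  [0, 0, 0, 0, 0, 0, 0],
])

```text
time_s: 11.65
ee_pos: [0.5906, 0.171, 0.0335]
tool_rot: [3.141, 0.003, -0.065]
wrist_force: [-6.2, 0.4, 9.6]
gripper_width: 0.049
```

```bash
python3 - <<'E'
from h import *
s=status.read_state(); print(s['time_s'],s['ee_pos'],s['tool_rot'],s['wrist_force'],s['gripper_width'])
im=eyes.get_image('wrist'); cv2.imwrite('pics/w9.png',im)
for n in ('w7','w8','w9'):
    h=cv2.cvtColor(cv2.imread(f'pics/{n}.png'),cv2.COLOR_BGR2HSV); print(n,[tuple(h[v,320]) for v in range(300,312,2)])
im=eyes.get_image('side'); cv2.imwrite('pics/s9.png',cv2.resize(im[160:220,280:380],None,fx=8,fy=8,interpolation=cv2.INTER_CUBIC))
E
```

```text
11.65 [0.59060205 0.17103662 0.0335106 ] [ 3.14137843  0.00340255 -0.06501586] [-6.18230126  0.37341447  9.58990832] 0.0489778563242569
w7 [(np.uint8(17), np.uint8(117), np.uint8(105)), (np.uint8(18), np.uint8(105), np.uint8(107)), (np.uint8(20), np.uint8(112), np.uint8(100)), (np.uint8(14), np.uint8(137), np.uint8(140)), (np.uint8(16), np.uint8(147), np.uint8(154)), (np.uint8(15), np.uint8(150), np.uint8(151))]
w8 [(np.uint8(20), np.uint8(110), np.uint8(102)), (np.uint8(18), np.uint8(105), np.uint8(107)), (np.uint8(18), np.uint8(94), np.uint8(103)), (np.uint8(18), np.uint8(21), np.uint8(149)), (np.uint8(21), np.uint8(11), np.uint8(169)), (np.uint8(25), np.uint8(9), np.uint8(167))]
w9 [(np.uint8(19), np.uint8(106), np.uint8(106)), (np.uint8(20), np.uint8(109), np.uint8(101)), (np.uint8(18), np.uint8(109), np.uint8(103)), (np.uint8(16), np.uint8(19), np.uint8(148)), (np.uint8(26), np.uint8(11), np.uint8(167)), (np.uint8(26), np.uint8(12), np.uint8(166))]
```

View pics/s9.png

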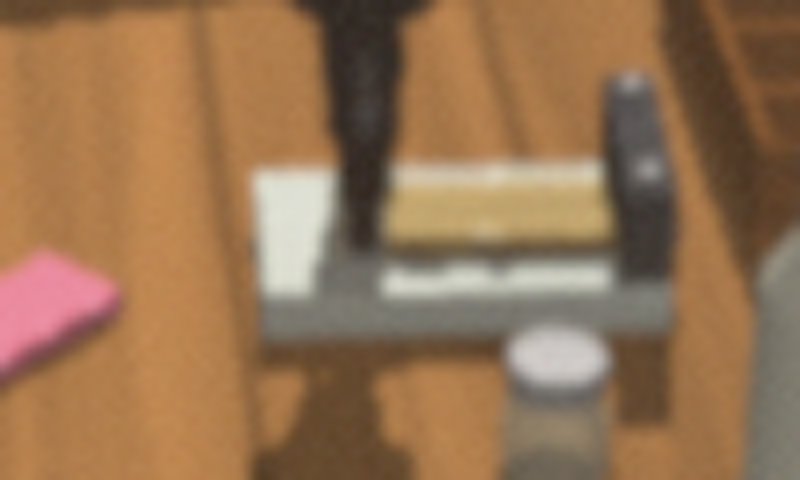

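No slip in the grip (the blank's end is still at row 305), and the gap looks nearly closed. I'll push a little more.

>>> step_arm([
  [0, 0.001, 0, 0, 0, 0, 0],
  [0, 0.001, 0, 0, 0, 0, 0],
  [0, 0, 0, 0, 0, 0, 0],
  [0, 0, 0, 0, 0, 0, 0],
])

```text
time_s: 12.08
ee_pos: [0.5906, 0.171, 0.0335]
tool_rot: [3.141, 0.007, -0.065]
wrist_force: [-12.2, -1.0, 13.9]
gripper_width: 0.0489
```

The arm stopped moving at x=0.5906 and the force rose to 12 N, so the blank is butted. I'll open and retreat straight up.

>>> step_arm([
  [1, 0, 0, 0, 0, 0, 0],
  [1, 0, 0, 0, 0, 0, 0],
  [1, 0, 0, 0, 0, 0, 0],
  [1, 0, 0, 0, 0, 0, 0],
  [1, 0, 0, 0, 0, 0, 0],
  [1, 0, 0, 0, 0, 0, 0],
  [1, -0.002, 0, 0.005, 0, 0, 0],
  [1, 0, 0, 0.015, 0, 0, 0],
  [1, 0, 0, 0.03, 0, 0, 0],
  [1, 0, 0, 0.035, 0, 0, 0],
  [1, 0, 0, 0.035, 0, 0, 0],
  [1, -0.03, 0, 0.02, 0, 0, 0],
  [1, -0.03, 0, 0.01, 0, 0, 0],
  [1, -0.03, 0, 0, 0, 0, 0],
  [1, -0.01, 0, 0, 0, 0, 0],
  [1, 0, 0, 0, 0, 0, 0],
  [1, 0, 0, 0, 0, 0, 0],
])

```text
time_s: 13.5
ee_pos: [0.4926, 0.1709, 0.1839]
tool_rot: [-3.141, -0.002, -0.065]
wrist_force: [-0.0, 0.0, 0.4]
gripper_width: 0.0851
```

```bash
python3 - <<'E'
from h import *
s=status.read_state(); print(s['time_s'],s['ee_pos'],s['tool_rot'],s['wrist_force'],s['gripper_width'])
im=eyes.get_image('wrist'); cv2.imwrite('pics/w10.png',im)
im=eyes.get_image('side'); cv2.imwrite('pics/s10.png',cv2.resize(im[160:270,270:400],None,fx=6,fy=5,interpolation=cv2.INTER_CUBIC))
cv2.imwrite('pics/s10j.png',cv2.resize(im[160:220,280:380],None,fx=8,fy=8,interpolation=cv2.INTER_CUBIC))
im=eyes.get_image('top'); cv2.imwrite('pics/t10.png',cv2.resize(im[130:240,220:380],None,fx=5,fy=5,interpolation=cv2.INTER_CUBIC))
E
```

```text
13.5 [0.49255649 0.17093991 0.18387016] [-3.14138954e+00 -1.55610713e-03 -6.48703205e-02] [-0.0119409   0.00495601  0.44312118] 0.08506983211631462
```

View pics/w10.png

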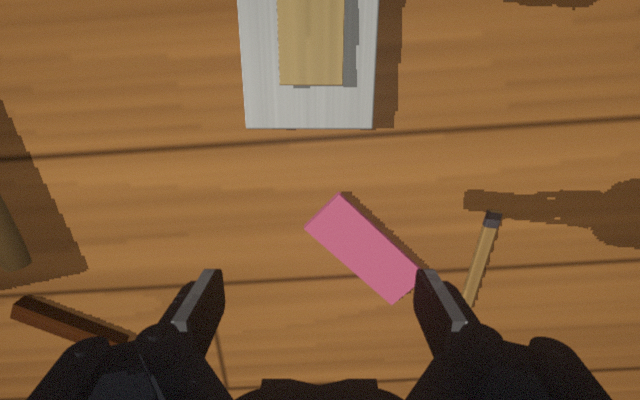

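View pics/s10j.png

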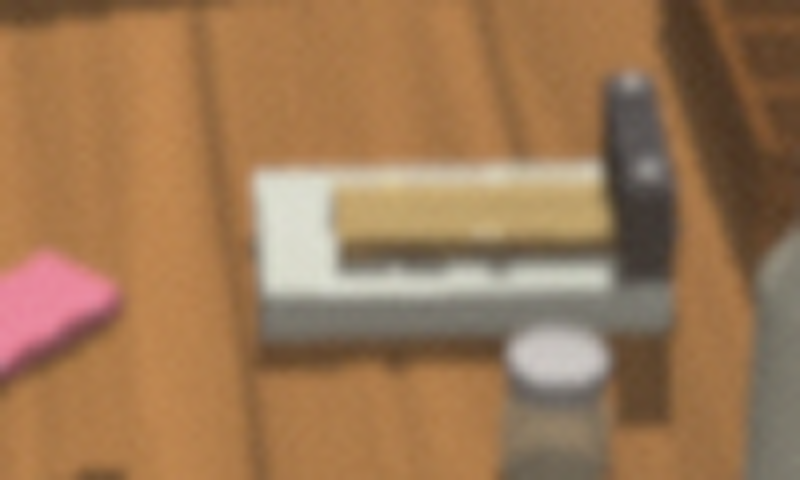

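View pics/t10.png

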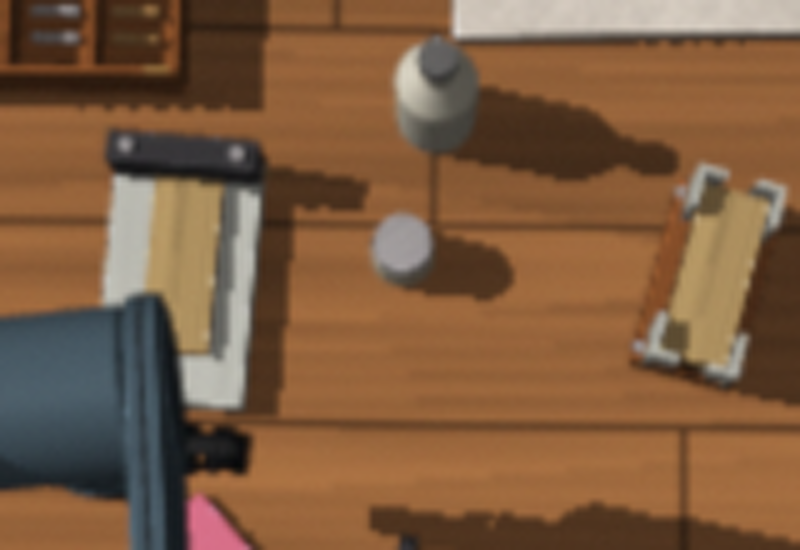

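The views show the blank butted at the block and centred, with the stack in the magazine and the bystanders where they were. One numeric check: the distance from bed front to blank end should be 36 mm when butted.

```bash
python3 - <<'E'
from h import *
s=status.read_state(); Ri=R.from_euler('xyz',s['tool_rot']).as_matrix().T
f=lambda u,v,z:(Ri@(onz('wrist',u,v,z)-s['ee_pos'])*1000).round(1)
h=cv2.cvtColor(cv2.imread('pics/w10.png'),cv2.COLOR_BGR2HSV)[:,:,1].astype(int)
print(h[78:92,312].tolist(), h[122:134,312].tolist())
print('bed front',f(246,128.5,.025),f(374,128.5,.025),'blank end top',f(280,84,.037),f(344,84.5,.037))
for v in (10,60):
    row=h[v]; low=np.where(row[225:400]<70)[0]+225; L=low[low<300];Rr=low[low>330]; print(v,L.min(),L.max(),Rr.min(),Rr.max(),f(L.min()-.5,v,.025),f(Rr.max()+.5,v,.025),f(L.max()+.5,v,.037),f(Rr.min()-.5,v,.037))
E
```

```text
[106, 106, 105, 101, 104, 101, 110, 45, 8, 13, 10, 10, 10, 13] [13, 9, 10, 10, 11, 9, 34, 111, 145, 150, 150, 136]
bed front [ 48.9 -61.5 158.2] [ 48.9  49.  158.2] blank end top [ 85.1 -29.5 146.2] [ 84.7  21.3 146.2]
10 238 276 345 378 [139.2 -61.6 158.3] [139.2  47.6 158.3] [137.  -30.1 146.3] [137.   20.4 146.3]
60 241 278 343 375 [103.5 -62.1 158.3] [103.5  47.2 158.3] [102.7 -30.  146.3] [102.7  19.7 146.3]
```

```bash
python3 - <<'E'
from station import sign_off
print(sign_off())
E
```

```text
the job is handed in; nothing more can be done
None
```

The bottom blank is on the jig's bed, butted against the drill block and released. I handed the job in at about 13.7 s on the robot's clock.

I gripped the blank by its projecting end and drew it about 111 mm straight out of the magazine. I then carried it over and set it on the bed while still holding it, with a contact force of about 12 N. The fingertips reach below the blank's underside, so I set it down with the held end overhanging the bed's front edge. After that I regripped higher and slid it forward until it stopped moving and the force rose to 12 N.

**Last checks:**
- **Butted:** the bed front to the blank's near end measures 36 mm, exactly what a butted blank should give.
- **Centring and squareness:** the blank is about 2 mm off the bed's centre line and parallel to it within about 1°. The side view shows it lying flat; I judged that by eye.
- **Rest of the scene:** the other three blanks are in the magazine. The jar, glue and pencil looked undisturbed in the last pictures; I did not check the hammer, square and offcut at the end, but the arm went nowhere near them.
- **Robot:** it is clear of everything, with about 0.4 N on the wrist.

No check failed. The first estimate of the blank's sideways position was off by about 4 mm. I saw this in the close wrist view and corrected it before gripping.

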